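Push the culture plate through the dust flap into the imaging chamber

TASK

Load the culture plate into the imaging chamber: take the pusher by its upright handle and, with the pusher and never with the fingers, gently push the plate along the loading shelf and through the sprung dust flap until it is fully home against the back stop. Draw the pusher out so that the flap springs shut behind the plate, then stand the pusher upright on the bench, clear of the chamber and its shelf. Leave the other things where they are.

Things in the scene. Friction and masses are not known exactly. Their poses are not given: they have to be found in the camera images.
- chamber: fixed white imaging chamber with clear roof, 134 long x 114 wide x 70 mm high. Origin: middle of its mouth, at bench height; +x points into it along the middle of the lane, z up. The mouth is 94 mm wide, from z = 4 to 38 mm; the floor inside is at z = 4 mm, level with the shelf; the inner back stop is at x = +126 mm
- shelf_edge (a point): middle of the outer edge of the chamber's aluminium loading shelf (172 long, 166 wide, its top, where this point lies, 4 mm above the bench), 172 mm in front of the mouth; axes as the chamber's. Two guides stand 10 mm above the shelf: 94 mm apart over the last 46 mm before the mouth, flaring to about 150 mm apart at the outer edge
- plate_home (a point): point of the chamber where the centre of the plate lies when it is fully home against the back stop: 82 mm inside the mouth, 11.5 mm above the bench; axes as the chamber's
- flap (a joint): orange dust flap filling the mouth, hinged along its upper edge (6 mm inside the mouth, 38 mm above the bench), 32 mm long; 0 = hanging shut, grows (rad) as its lower edge swings into the chamber, up to 1.45; opens inward only. A light spring shuts it (about 1 N at its edge); a thing under it holds it open. It clears a plate that is home
- plate_mid (a point): centre, half-way up, of the round tan culture plate (lidded dish, 88 mm across, 15 mm high, about 30 g) that lies on the loading shelf in front of the mouth; z up
- pusher_grip (a point): grip point of the loose pusher (about 250 g): on the axis of its upright blue handle (18 x 18 mm square, sides along its x and y, top at 100 mm), 78 mm above the pusher's flat underside, so 78 mm above the bench as it stands. +x points along its low steel bar (top 22 mm above the underside) to the foot. The base under the handle is 44 x 46 mm
- pusher_foot (a point): middle of the pushing end of the pusher's blue foot (62 mm wide, 22 mm high), between its prong tips, 112 mm ahead (+x) of the handle's axis, 11 mm above the underside. The prongs are 14 mm wide, centred 24 mm either side; the round plate settles against both, its centre then 153 mm ahead of the handle's axis. Foot and bar pass under the open flap
- timer: bystander: cream bench timer, 66 x 66 x 20 mm, origin at its underside; leave it alone
- bottle_white: bystander: white screw-cap bottle, 69 mm across, 127 mm high, origin at its underside; leave it alone
Things that resemble listed ones, but are neither listed nor needed, are in the scene too. What is shaped like the part that bears pusher_grip but brown is not meant.

How it is judged:
By the outcome, as a careful person would: the job done as asked, in the order asked, and still so for the second after the job is handed in, with the robot touching nothing.
It also fails if it takes over 54 s, if anything falls off the work surface, if the arm or the gripper's body presses on something with over 40 N, if the wrist force passes 120 N, or if a joint passes its speed limit or range.

ROBOT

A 6-joint arm with a two-finger parallel gripper is mounted at the origin on a cart in front of the work surface, level with it; the furniture and walls round the work are solid. World frame = base frame: x ahead of the robot, y to its left, z up, the work surface at z = 0. Lengths are in mm, angles in rad, forces in N, time in s.
With the tool pointing down it reaches from about 275 to 750 mm from the base axis. Payload 10.2 kg.
Tool frame: the origin (TCP) lies midway between the tips of the shut fingers; the grasp point (between the pads) lies 19 mm behind it (ctrl.grip_depth is the distance from the TCP to the grasp point, in mm); y points along the fingers, x is the direction in which the jaws open and shut, and the axes are right-handed (so a half turn about y gives the same grasp; the last joint's range is limited). The gripper opens to 85 mm and grips with 20 to 120 N. Pads are 22 mm wide; open, the fingers measure 114 mm over their backs; the gripper's body (76 mm by 85 mm) begins 54 mm behind the grasp point. The pads swing forward as they close: fully open they stand 13 mm farther back than shut.
Start: joints at [-1.357, 0.313, 1.498, -0, 1.331, -0.223], TCP at [222.086, -475.72, 231.294] pointing down, gripper open.
Joint ranges: [-2.94, 2.94], [-0.97, 2.17], [0.19, 2.56], [-1.23, 4.37], [0.02, 3.11], [-2.88, 2.88]. Speed limits (rad/s): [2.39, 2.39, 3.01, 3.14, 3.14, 3.14].

INTERFACE

Orientations are given as a unit quaternion [w, x, y, z].
In Python, from rig import ctrl gives the robot as it stands. The module is installed in compiled form; this text tells all that it offers.
- The arm moves only by the tool drive_tool, never from a script. Its arguments are lists of equal length, an entry for each row: "gripper": the closure, from 0 (fully open) to 1 (shut); "offset": the shift along the tool's x, y, z in m, a list of three; "turn": the turn about the tool's y in degrees. In form: {"gripper": [gripper, ...], "offset": [[tx, ty, tz], ...], "turn": [turn, ...]}. A call has 1 to 20 rows; each row shifts and turns the commanded pose from where the row before left it, along the tool's axes as they then stand; what a row does not reach is not made up. A row lasts 1/12 s, in which the tool goes at most 41.7 mm and 7.16 degrees, less where a joint would pass 70% of its speed; a pose out of reach is approached as far as the arm can. A call is refused whole if a number of a shift passes 0.0417 or a number of a turn 7.16, either way. A call with a gripper value outside its range is refused whole. The fingers move at their own pace and stop on an object; "force" is the grip in N (left out, the last holds). Time passes only in rows, so rows that do not move let the fingers close. It gives the time, the measured TCP pose, the force and the opening at its end, in the units of the state.
- ctrl.sense(): the state, without advancing time (a new reading comes with each control period).
- ctrl.capture(name): name is "side" or "top" or "wrist"; returns (picture, depth): 480x640x3 uint8, red, green, blue; 480x640 float32, mm along the optical axis (not along the pixel's ray), 0 where there is no reading.
- ctrl.camera_params(name): a dict with "fovy" (degrees; the focal length in pixels is half the picture's height over the tangent of half this angle, whatever the lens; pixels are square), "cx", "cy" (the principal point, pixels), "view" (4x4, takes a point from world to camera coordinates); the wrist camera has in their place "tool_from_camera" (4x4, takes a point from camera to tool coordinates, whose origin is the TCP and whose axes are the tool frame's). Camera axes: x right, y down, z forward; pixel columns grow to the right and rows downward; lengths in mm; the calibration is good to about 2 mm. A picture is of the moment at which its call begins: read the wrist's pose just before it. camera_params takes no time and is no camera call.
- ctrl.finish_job(): hands the job in, once; it reports no verdict.
Trained networks look in the newest picture that a camera, given by its name, has taken for a name from the list of things; names that differ only in an ending like _2 or _b are one class to them, and where a whole thing is asked for, a point or a joint stands for the part that bears it (a point fixed in the world has none). Each returns a list of dicts, best first, with "score" (0 to 1); they miss things now and then, are a little off and sometimes report something else, mostly with a low value. They report only what shows in the picture. A call takes as long as a camera call. They do not tell look-alikes from the thing itself.
- ctrl.boxes_of(camera, query): "centre" ([x, y, z] in mm, in the coordinates of the camera as it stood for that picture, good to about 4 mm: the middle of the surface that is visible of it).
- ctrl.regions_of(camera, query): "mask" (480x640 bool, what is visible of it).
- ctrl.pinpoint(camera, query): "centre" ([x, y, z] in mm, in the coordinates of the camera as it stood for that picture, good to about 4 mm: a listed point, or the origin of a listed thing).
The state is a dict: "time_s": time; "joints": joint angles; "dq": joint speeds; "tau": joint torques, N m; "eef_pos": TCP position; "ee_rot": TCP orientation; "force": force on the tool from outside, world axes, zero at the start; "wrist_torque": the same for the moment, N m; "grip_width": opening from 0.0 (shut) to 1.0 (fully open).
Only numpy, scipy, OpenCV 4.12 (cv2) and the standard library are available. Lean on these libraries where they do the work, as an engineer would, in place of code of your own. Each camera call takes 0.05 s, during which the arm holds its last target.

## Working session

There is one attempt and no reset: what is moved stays moved. The work goes in short steps, Python scripts to look and compute and a tool call to move; the robot and the scene stay as the last step left them, time stands still between calls to the robot, and variables do not carry over. Pictures are saved under pics/ and viewed, and the job is handed in when it is done.

Besides the shell and the picture viewer there is one more tool, called after "Emit:" as name([rows], argument=value, ...), one row to a line, values as JSON. drive_tool: Moves the arm, as the interface text tells. Its arguments: {"type":"object","properties":{"gripper":{"type":"array","items":{"type":"number"}},"offset":{"type":"array","items":{"type":"array","items":{"type":"number"}}},"turn":{"type":"array","items":{"type":"number"}},"force":{"type":"number"}},"required":["gripper","offset","turn"]}

```bash
mkdir -p pics; cat > h.py <<'E'
import numpy as np, cv2
from rig import ctrl
from scipy.spatial.transform import Rotation as R
def toolT():
    s=ctrl.sense(); q=s['ee_rot']; T=np.eye(4)
    T[:3,:3]=R.from_quat([q[1],q[2],q[3],q[0]]).as_matrix(); T[:3,3]=s['eef_pos']; return T
def camT(name):
    p=ctrl.camera_params(name)
    if 'view' in p: return np.linalg.inv(np.array(p['view']))
    return toolT()@np.array(p['tool_from_camera'])
def f(name): 
    p=ctrl.camera_params(name); return 240/np.tan(np.radians(p['fovy'])/2),p['cx'],p['cy']
def w(name,c,T=None):
    T=camT(name) if T is None else T
    return (T@np.r_[c,1])[:3]
def px(name,c): 
    F,cx,cy=f(name); return [round(F*c[0]/c[2]+cx),round(F*c[1]/c[2]+cy)]
def proj(name,P,T=None):
    T=camT(name) if T is None else T
    return px(name,(np.linalg.inv(T)@np.r_[P,1])[:3])
def cloud(name,d,T=None):
    T=camT(name) if T is None else T
    F,cx,cy=f(name); v,u=np.mgrid[:480,:640]
    P=np.stack([(u-cx)/F*d,(v-cy)/F*d,d,np.ones_like(d)],-1)
    return (P@T.T)[...,:3]
def save(n,im): cv2.imwrite('pics/'+n+'.png',im[...,::-1])
E
python3 - <<'E'
from h import *
np.set_printoptions(precision=1,suppress=True)
print(ctrl.sense(), ctrl.grip_depth)
for n in ['top','side']:
    im,d=ctrl.capture(n); save(n+'0',im); np.save(n+'0.npy',d)
    for q in ['chamber','shelf_edge','plate_home','plate_mid','pusher_grip','pusher_foot','timer','bottle_white']:
        for r in ctrl.pinpoint(n,q)[:3]: print(n,q,round(r['score'],2),w(n,r['centre']),px(n,r['centre']))
E
```

```text
{'time_s': 0.0, 'joints': array([-1.4,  0.3,  1.5, -0. ,  1.3, -0.2]), 'dq': array([ 0., -0.,  0., -0.,  0.,  0.]), 'tau': array([  0. , -41.2, -26. ,  -0. ,   0. ,  -0. ]), 'eef_pos': array([ 222. , -475.4,  230.7]), 'ee_rot': array([ 0.6, -0.6,  0.4, -0.4]), 'force': array([ 0.3, -0.1,  0.4]), 'wrist_torque': array([ 0., -0., -0.]), 'grip_width': 1.0030853509791064} 18.700000000000003
top chamber 0.61 [586.  -87.8  -1.1] [377, 245]
top shelf_edge 0.92 [597.4  83.3   9. ] [318, 242]
top plate_mid 0.9 [593.4  13.8  11.2] [342, 243]
top pusher_grip 0.88 [519.4 383.1  80.2] [209, 267]
top pusher_grip 0.79 [421.5 358.8  80.1] [217, 303]
top pusher_grip 0.74 [430.   78.9  81. ] [321, 297]
top pusher_foot 0.92 [516.4 276.3  12.4] [251, 271]
top pusher_foot 0.7 [316.1 322.4   7.2] [234, 343]
top pusher_foot 0.66 [354.  157.5  16.6] [293, 328]
top timer 0.94 [730.8 241.8  -1.3] [263, 200]
top bottle_white 0.58 [ 656.6 -343.     0.1] [463, 220]
side chamber 0.63 [587.7 -93.2   0.6] [320, 304]
side shelf_edge 0.63 [604.6  78.4   0.4] [314, 265]
side plate_mid 0.85 [596.2   7.   12.1] [316, 278]
side pusher_grip 0.83 [519.8 384.2  77.2] [274, 194]
side pusher_grip 0.73 [427.9  76.4  77.7] [255, 252]
side pusher_grip 0.68 [479.  545.4  77.3] [257, 172]
side pusher_foot 0.89 [513.5 272.2  12.9] [277, 229]
side pusher_foot 0.85 [430.8 449.   13.4] [247, 202]
side pusher_foot 0.67 [355.3 156.9   8.5] [231, 256]
side timer 0.84 [731.8 242.1  -0.8] [343, 230]
side bottle_white 0.85 [ 657.1 -345.3   -0.6] [367, 372]
```

View pics/top0.png

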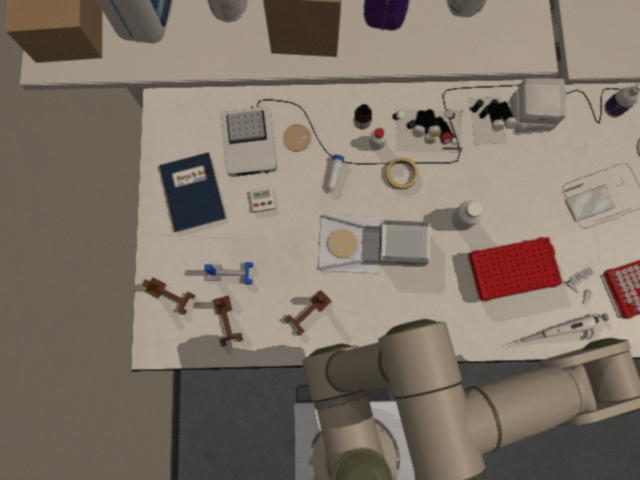

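View pics/side0.png

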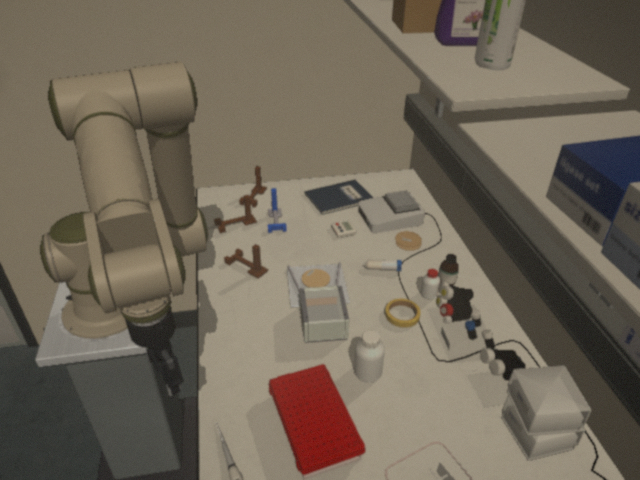

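```bash
python3 - <<'E'
import cv2
a=cv2.imread('pics/top0.png')[225:385,170:420]; cv2.imwrite('pics/top0c.png',cv2.resize(a,None,fx=3.2,fy=3.2,interpolation=cv2.INTER_CUBIC))
a=cv2.imread('pics/side0.png')[150:350,190:410]; cv2.imwrite('pics/side0c.png',cv2.resize(a,None,fx=3,fy=3,interpolation=cv2.INTER_CUBIC))
E
```

```text
(no output)
```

View pics/top0c.png

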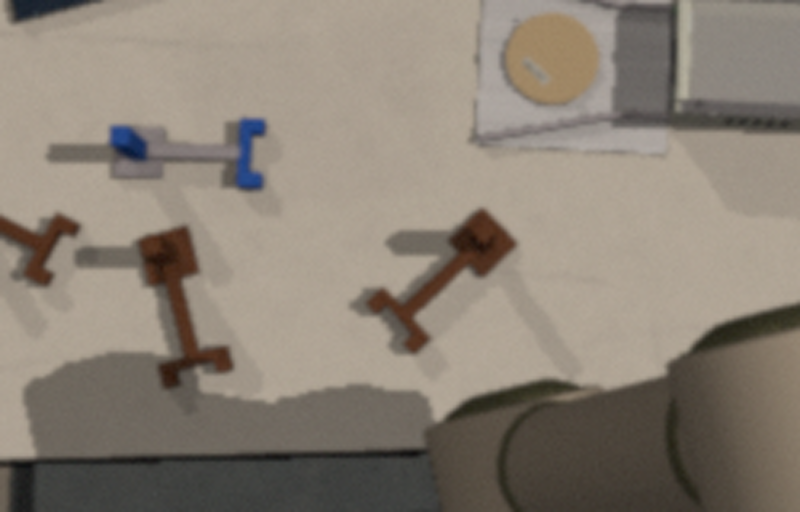

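View pics/side0c.png

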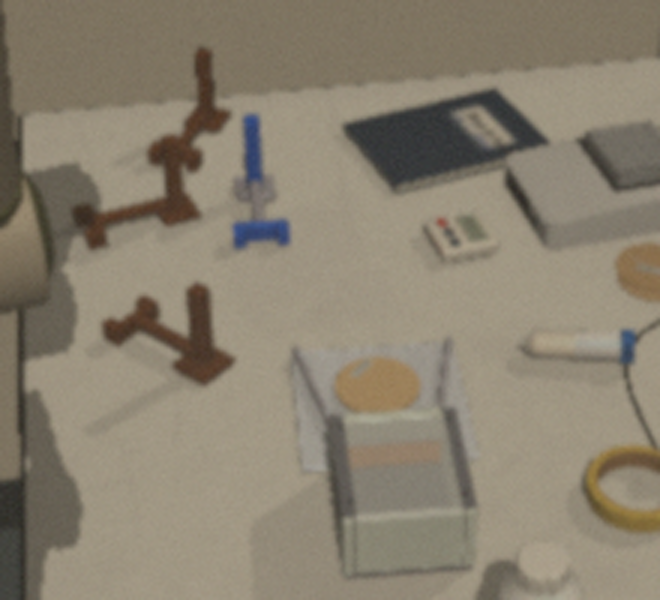

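```bash
python3 - <<'E'
from h import *
np.set_printoptions(precision=3,suppress=True)
T=toolT(); print(T); print(ctrl.camera_params('wrist')); print(camT('wrist')); print(f('top'),f('side'),camT('top')[:3,3],camT('side')[:3,3])
d=np.load('top0.npy'); P=cloud('top',d)
np.set_printoptions(precision=0,suppress=True)
for v in (230,243,255): print(v,P[v,312:436:4,2], P[v,312,:2],P[v,432,:2])
print(ctrl.sense()['time_s'])
E
```

```text
[[   0.423    0.       0.906  222.092]
 [  -0.906   -0.       0.423 -475.725]
 [   0.      -1.      -0.     231.297]
 [   0.       0.       0.       1.   ]]
{'fovy': 70.18883638796231, 'cx': 319.166161882773, 'cy': 236.98853034982824, 'tool_from_camera': array([[   1.   ,    0.001,    0.001,   -0.515],
       [  -0.001,   -0.319,    0.948, -142.576],
       [   0.001,   -0.948,   -0.319,   81.318],
       [   0.   ,    0.   ,    0.   ,    1.   ]])}
[[   0.424   -0.859   -0.288  295.557]
 [  -0.906   -0.402   -0.136 -440.855]
 [   0.001    0.319   -0.948  373.874]
 [   0.       0.       0.       1.   ]]
(np.float64(563.3025361715395), 317.7078651907157, 240.42839491005773) (np.float64(523.237796218399), 312.22815235923287, 246.12854742059275) [ 265.596   91.226 1601.462] [  380.209 -1134.526  1012.81 ]
230 [  -2.   -5.    4.    4.   11.    4. 1601.   11.    7.   13.    6.    7.
    9.    5.    8.    5.    1.    2.   71.   79.   75.   72.   74.   71.
   73.   71.   72.   69.   72.   75.   -2.] [637.  99.] [ 628. -251.]
243 [-0. -0.  4.  5. 12. 18. 11. 10.  7. 10. 14. 15.  4.  5. 10.  8.  8. 59.
 70. 68. 76. 72. 72. 68. 71. 69. 69. 67. 66. 67. -2.] [597. 100.] [ 589. -249.]
255 [-1.  3.  2.  4. -1.  3. 15.  7.  5. 12.  5.  9.  8.  7.  2.  6.  2. 52.
 72. 72. 74. 71. 66. 74. 71. 69. 69. 64. 66. 74. -2.] [562. 101.] [ 554. -246.]
0.9
```

Emit:
drive_tool([
  [0,0,0.03],
  [0,0,0.03],
  [0,0,0.03],
  [0,0,0.03],
  [-0.034,0,0.019],
  [-0.034,0,0.019],
  [-0.034,0,0.019],
  [-0.034,0,0.019],
  [-0.034,0,0.019],
  [-0.034,0,0.019],
  [-0.034,0,0.019],
  [-0.034,0,0.019],
  [-0.034,0,0.019],
  [-0.034,0,0.019],
  [-0.034,0,0.019],
  [-0.034,0,0.019],
  [-0.034,0,0.019],
  [-0.034,0,0.019],
  [0,0,0],
  [0,0,0],
], gripper=[0,0,0,0,0,0,0,0,0,0,0,0,0,0,0,0,0,0,0,0], turn=[6.25,6.25,6.25,6.25,0,0,0,0,0,0,0,0,0,0,0,0,0,0,0,0], force=60)

```text
time_s: 2.57
eef_pos: [602.8, 34.1, 230.7]
ee_rot: [-0.501, 0.501, -0.499, 0.499]
force: [0.2, -0.8, 0.1]
grip_width: 0.998
```

```bash
cat > look.py <<'E'
import sys
from h import *
np.set_printoptions(precision=1,suppress=True)
name=sys.argv[1]; n='wrist'
T=camT(n); tt=toolT(); print('tcp',tt[:3,3],'theta',np.degrees(np.arctan2(tt[1,0],tt[0,0])),'t',ctrl.sense()['time_s'])
im,d=ctrl.capture(n); save(name,im); np.savez(name+'.npz',im=im,d=d,T=T)
for q in sys.argv[2:]:
    for r in ctrl.pinpoint(n,q)[:2]: print(q,round(r['score'],2),w(n,r['centre'],T),px(n,r['centre']))
E
python3 look.py w1 chamber shelf_edge plate_home plate_mid pusher_grip pusher_foot
```

```text
tcp [602.8  34.1 230.7] theta -89.80385349413 t 2.5667
chamber 0.6 [585.1 -91.7   1.2] [431, 215]
shelf_edge 0.74 [598.3  74.6   3.6] [282, 204]
plate_mid 0.97 [593.   13.1  13.1] [338, 211]
pusher_grip 0.72 [431.8  82.2  75.7] [273, 373]
pusher_grip 0.63 [431.  356.4  79.4] [12, 375]
pusher_foot 0.82 [355.9 162.6   9.9] [221, 385]
```

View pics/w1.png

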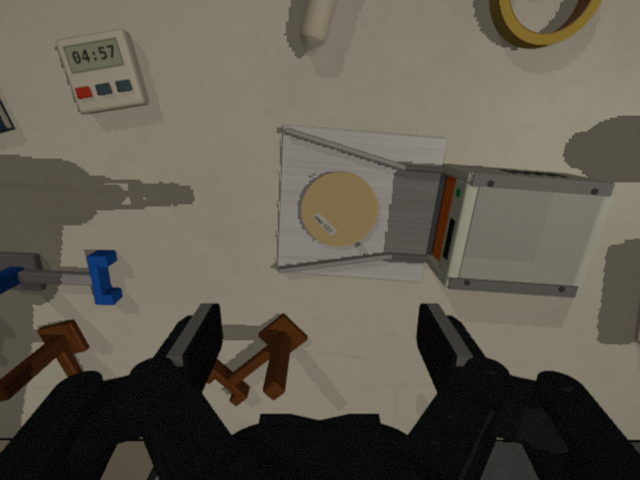

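```bash
python3 - <<'E'
import cv2
a=cv2.imread('pics/w1.png')[115:305,265:465]; cv2.imwrite('pics/w1c.png',cv2.resize(a,None,fx=4,fy=3.15,interpolation=cv2.INTER_CUBIC))
a=cv2.resize(cv2.imread('pics/w1.png')[115:305,265:465],None,fx=3,fy=3,interpolation=cv2.INTER_CUBIC); cv2.imwrite('pics/w1c.png',a)
E
```

```text
(no output)
```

View pics/w1c.png

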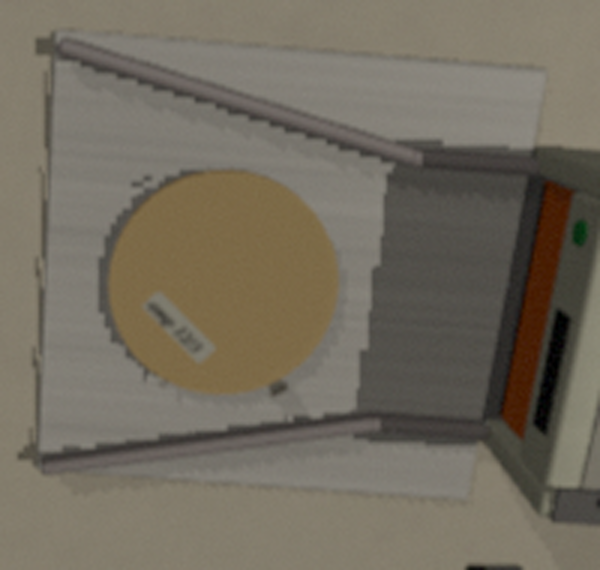

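```bash
cat >> h.py <<'E'
def ray(name,uv,z,T):
    F,cx,cy=f(name); c=T[:3,:3]@np.array([(uv[0]-cx)/F,(uv[1]-cy)/F,1]); o=T[:3,3]
    return o+c*(z-o[2])/c[2]
E
python3 - <<'E'
from h import *
np.set_printoptions(precision=1,suppress=True)
D=np.load('w1.npz'); T=D['T']
c=lambda u,v:(265+u/3,115+v/3)
A=ray('wrist',c(53,32),4,T);B=ray('wrist',c(39,472),4,T);C=ray('wrist',c(546,70),4,T);E=ray('wrist',c(468,497),4,T)
print(A,B,C,E)
ang=lambda v:np.degrees(np.arctan2(v[1],v[0]))
print('width',np.linalg.norm(A-B),np.linalg.norm(C-E),'len',np.linalg.norm(C-A),np.linalg.norm(E-B))
print('dirs',ang(C-A),ang(E-B),ang(B-A)+0,ang(E-C))
print('mid outer',(A+B)/2,'mid inner',(C+E)/2)
# plate
im=D['im']; hsv=cv2.cvtColor(im,cv2.COLOR_RGB2HSV); m=ctrl.regions_of('wrist','plate_mid')
m=[r for r in m][0]['mask'].astype(np.uint8)
cs,_=cv2.findContours(m,cv2.RETR_EXTERNAL,cv2.CHAIN_APPROX_NONE); k=max(cs,key=cv2.contourArea)[:,0]
P=np.array([ray('wrist',p,19,T) for p in k]); (cc,r)=cv2.minEnclosingCircle(P[:,:2].astype(np.float32)); print('plate',cc,r,P.mean(0))
# chamber roof corners
for uv in [(469,175),(611,182),(449,289),(577,295)]: print(uv,ray('wrist',uv,70,T))
# flap bottom / pusher
for q in ['pusher_grip','pusher_foot']:
  for rr in ctrl.regions_of('wrist',q)[:3]:
    mm=rr['mask']; v,u=np.nonzero(mm); print(q,rr['score'],u.mean(),v.mean(),np.median(im[mm],0))
E
```

```text
[680.3  71.9   4. ] [515.5  82.3   4. ] [668.5 -98.6   4. ] [505.3 -87.8   4. ]
width 165.19052540057461 163.5822552678982 len 170.88853635979135 170.40430909822825
dirs -93.95612361576079 -93.41608448677484 176.38100034229691 176.21205805949873
mid outer [597.9  77.1   4. ] mid inner [586.9 -93.2   4. ]
plate (593.6692504882812, 11.581645965576172) 43.791385650634766 [595.6  11.9  19. ]
(469, 175) [640.3 -98.1  70. ]
(611, 182) [ 634.6 -225.2   70. ]
(449, 289) [528.3 -94.5  70. ]
(577, 295) [ 522.2 -222.6   70. ]
pusher_grip 0.96 263.55880697805287 360.9887450759707 [52. 29. 11.]
pusher_grip 0.86 46.65288978494624 355.679435483871 [43. 23.  9.]
pusher_grip 0.57 57.9426769848094 274.05417024935514 [46. 52. 57.]
pusher_foot 0.68 47.06753513884127 355.7353445320535 [43. 23.  9.]
pusher_foot 0.61 263.7502802690583 360.7104820627803 [52. 29. 11.]
pusher_foot 0.6 58.955592561754095 274.29503191784625 [48. 52. 58.]
```

Emit:
drive_tool([
  [-0.037,0.004,-0.005],
  [-0.037,0.004,-0.005],
  [-0.037,0.004,-0.005],
  [-0.037,0.004,-0.005],
  [-0.037,0.004,-0.005],
  [-0.037,0.004,-0.005],
  [-0.037,0.004,-0.005],
  [-0.037,0.004,-0.005],
  [0,0,0],
  [0,0,0],
], gripper=[0,0,0,0,0,0,0,0,0,0], turn=[0,0,0,0,0,0,0,0,0,0])

```text
time_s: 3.9
eef_pos: [561.7, 329.9, 198.7]
ee_rot: [-0.501, 0.501, -0.499, 0.499]
force: [-0.1, -0.1, -0.3]
grip_width: 1.001
```

```bash
python3 look.py w2 pusher_grip pusher_foot
```

```text
tcp [561.7 329.9 198.7] theta -89.81824525759752 t 3.9
pusher_grip 0.98 [427.9  80.4  78.7] [587, 367]
pusher_grip 0.79 [477.4 543.9  70.3] [82, 314]
pusher_foot 0.83 [315.3 331.4  12.1] [317, 406]
pusher_foot 0.77 [507.6 276.1  11.6] [371, 259]
```

View pics/w2.png

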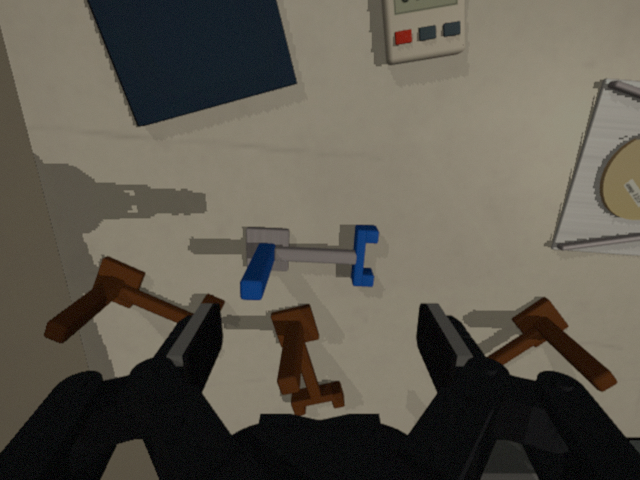

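```bash
python3 - <<'E'
import cv2
a=cv2.resize(cv2.imread('pics/w2.png')[210:310,225:395],None,fx=4.5,fy=4.5,interpolation=cv2.INTER_CUBIC); cv2.imwrite('pics/w2c.png',a)
E
```

```text
(no output)
```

View pics/w2c.png

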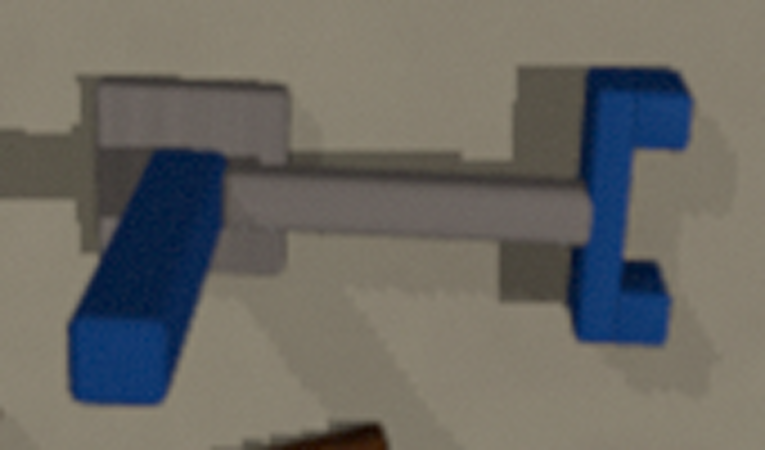

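```bash
python3 - <<'E'
from h import *
np.set_printoptions(precision=1,suppress=True)
T=np.load('w2.npz')['T']
c=lambda u,v,z:ray('wrist',(225+u/4.5,210+v/4.5),z,T)
ang=lambda v:np.degrees(np.arctan2(v[1],v[0]))
for s in [(78,318),(168,318),(162,403),(75,400)]: print(c(*s,100))
H=np.mean([c(*s,100) for s in [(78,318),(168,318),(162,403),(75,400)]],0)
a,b=c(690,98,22),c(665,342,22); F=(a+b)/2
print(H,F,np.linalg.norm((F-H)[:2]),ang(F-H),'foot width',np.linalg.norm(a-b),ang(a-b)-180)
# bar edges
p,q=c(290,171,22),c(580,185,22); print('bar',ang(q-p)); p,q=c(290,232,22),c(580,241,22); print('bar',ang(q-p))
# base z~? 
print('t',ctrl.sense()['time_s'])
E
```

```text
[525.6 389.5 100. ]
[525.7 374.  100. ]
[509.2 375.8 100. ]
[509.7 391.2 100. ]
[517.6 382.6 100. ] [511.6 272.8  22. ] 109.99571591136991 -93.09081977174579 foot width 59.0487683301169 -182.19195646924317
bar -92.73340035549654
bar -91.70659050654983
t 4.05
```

Emit:
drive_tool([
  [0,0,0],
  [-0.0256,0,-0.0228],
  [-0.0256,0,-0.0228],
  [0,0.03,0],
  [0,0.03,0],
  [0,0.03,0],
  [0,0.03,0],
  [0,0,0],
  [0,0,0],
], gripper=[0,0,0,0,0,0,0,0,0], turn=[2.7,0,0,0,0,0,0,0,0])

```text
time_s: 4.8
eef_pos: [519.5, 380.7, 79.2]
ee_rot: [0.487, -0.488, 0.512, -0.512]
force: [0.5, 0.6, 0.6]
grip_width: 0.999
```

```bash
python3 look.py w3 pusher_grip pusher_foot
```

```text
tcp [519.5 380.7  79.2] theta -92.76095292701991 t 4.8
pusher_grip 0.91 [514.4 383.4  80.1] [314, 315]
pusher_grip 0.56 [478.4 546.5  73.6] [11, 380]
pusher_foot 0.69 [427.1 448.3  12.8] [234, 372]
pusher_foot 0.62 [509.4 274.5  11.4] [479, 259]
```

View pics/w3.png

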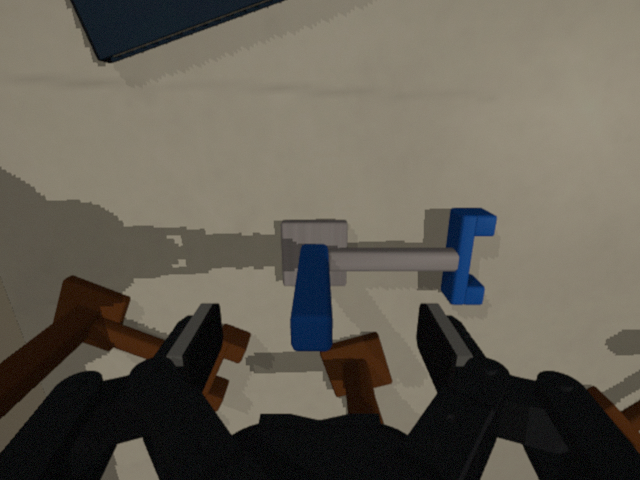

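```bash
python3 - <<'E'
import cv2
a=cv2.resize(cv2.imread('pics/w3.png')[200:355,270:505],None,fx=3.3,fy=3.3,interpolation=cv2.INTER_CUBIC); cv2.imwrite('pics/w3c.png',a)
E
```

```text
(no output)
```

View pics/w3c.png

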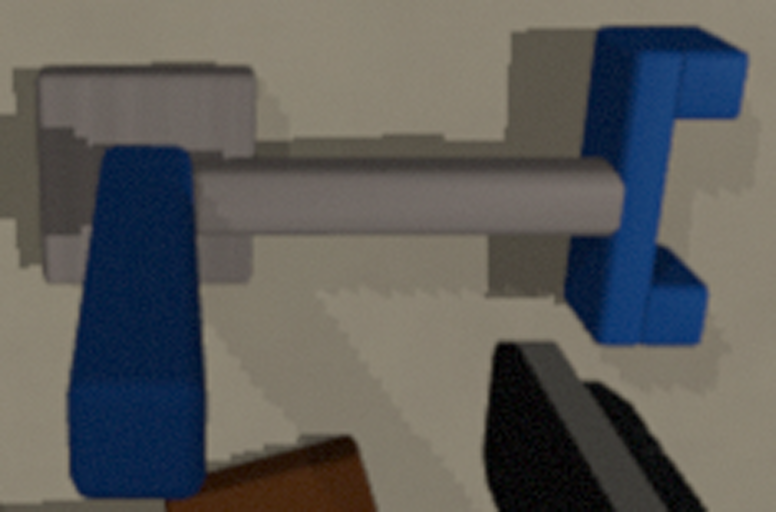

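```bash
python3 - <<'E'
from h import *
np.set_printoptions(precision=1,suppress=True)
T=np.load('w3.npz')['T']; tt=toolT()
c=lambda u,v,z:ray('wrist',(270+u/3.3,200+v/3.3),z,T)
H=[c(*s,100) for s in [(69,381),(204,381),(205,497),(78,497)]]; print(np.array(H),np.mean(H,0))
a,b=c(746,54,22),c(703,344,22); print((a+b)/2, np.degrees(np.arctan2(*((a+b)/2-np.mean(H,0))[[1,0]])))
m=np.mean(H,0)-tt[:3,3]; print('tool',tt[:3,:3].T@m)
E
```

```text
[[526.6 391.8 100. ]
 [525.8 375.2 100. ]
 [508.8 375.7 100. ]
 [509.6 391.9 100. ]] [517.7 383.7 100. ]
[511.5 273.1  22. ] -93.22534947549336
tool [ -1.7 -18.   -2.9]
```

Emit:
drive_tool([
  [-0.002,0.008,-0.002],
  [0,0.011,0],
  [0,0,0],
  [0,0,0],
  [0,0,0],
  [0,0,0],
  [0,0,0],
  [0,0,0],
  [0,0,0],
  [0,0,0],
  [0,0,0],
  [0,0,0],
], gripper=[0,0,0.3,0.5,0.6,0.7,0.8,0.9,1,1,1,1], turn=[0.3,0,0,0,0,0,0,0,0,0,0,0], force=60)

```text
time_s: 5.95
eef_pos: [517.6, 384.1, 60.7]
ee_rot: [-0.487, 0.487, -0.513, 0.513]
force: [0.7, 0.7, 4.3]
grip_width: 0.197
```

Emit:
drive_tool([
  [0,-0.01,0],
  [0,-0.015,0],
  [0,-0.015,0],
  [0.01,0,0.006],
  [0.0253,0,0.0165],
  [0.0253,0,0.0165],
  [0.0253,0,0.0165],
  [0.0253,0,0.0165],
  [0.0253,0,0.0165],
  [0.015,0,0.0105],
  [0,0,0],
  [0,0,0],
], gripper=[1,1,1,1,1,1,1,1,1,1,1,1], turn=[0,0,0,0,0.6,0,0,0,0,0,0,0])

```text
time_s: 6.95
eef_pos: [607.1, 225.2, 99.4]
ee_rot: [0.483, -0.484, 0.516, -0.515]
force: [0.4, 0.6, -2.9]
grip_width: 0.204
```

```bash
python3 look.py w4 pusher_grip pusher_foot plate_mid shelf_edge; python3 - <<'E'
from h import *
im,d=ctrl.capture('side'); save('s4',im); np.save('s4.npy',d)
print(ctrl.sense()['force'],ctrl.sense()['wrist_torque'])
cv2.imwrite('pics/s4c.png',cv2.resize(im[130:360,190:430,::-1],None,fx=3,fy=2.5*1.04,interpolation=cv2.INTER_CUBIC))
E
```

```text
tcp [607.1 225.2  99.4] theta -93.69170297616857 t 6.95
pusher_grip 0.71 [604.3 225.5 117.6] [319, 331]
pusher_grip 0.28 [728.5 246.1  -0.7] [274, 58]
pusher_foot 0.81 [597.3 112.4  50.4] [505, 267]
plate_mid 0.93 [595.4  14.7  14.5] [618, 241]
shelf_edge 0.71 [597.7  75.9   0.5] [520, 237]
[-0.22560748 -0.3579249  -3.30037482] [ 0.06297243 -0.00483916 -0.02277785]
```

View pics/w4.png

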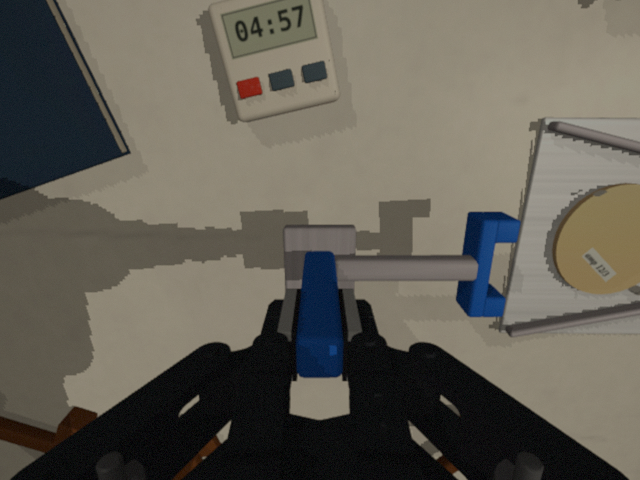

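View pics/s4c.png

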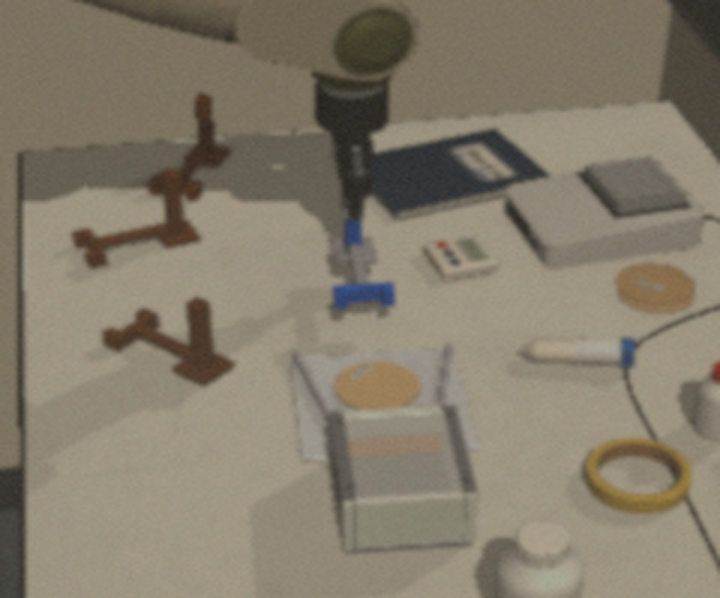

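```bash
python3 - <<'E'
from h import *
np.set_printoptions(precision=1,suppress=True)
D=np.load('w4.npz');T=D['T'];d=D['d'];im=D['im'].astype(int)
P=cloud('wrist',d,T)
blue=(im[...,2]>im[...,0]+40)&(im[...,2]>60)
foot=blue&(np.mgrid[:480,:640][1]>440)
print('foot z pct',np.percentile(P[foot][:,2],[10,50,75,90]),foot.sum())
bar=P[262:274,380:465]; print('bar z near/far',np.median(bar[:,:20,2]),np.median(bar[:,-20:,2]))
b=np.array([[1,0]])
cv2.imwrite('pics/w4c.png',cv2.resize(D['im'][200:330,440:540,::-1],None,fx=4.5,fy=4.5,interpolation=cv2.INTER_CUBIC))
E
```

```text
foot z pct [57.7 60.2 60.7 61.1] 2796
bar z near/far 60.28182467001152 60.42456721137678
```

View pics/w4c.png

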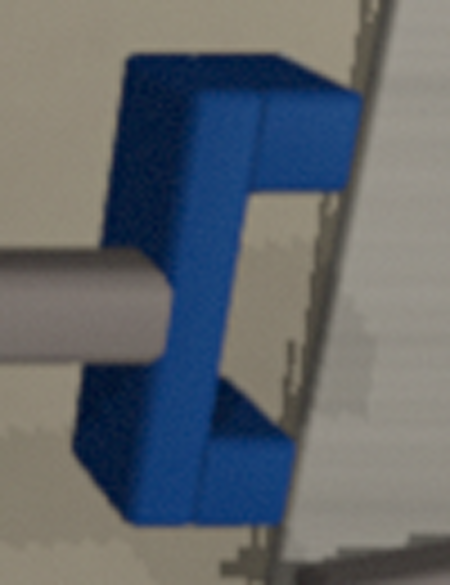

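```bash
python3 - <<'E'
from h import *
np.set_printoptions(precision=1,suppress=True)
D=np.load('w4.npz');T=D['T']
c=lambda u,v,z:ray('wrist',(440+u/4.5,200+v/4.5),z,T)
a,b=c(361,97,60.3),c(288,523,60.3); m=(a+b)/2; print(a,b,m,np.linalg.norm(a-b),np.degrees(np.arctan2(*(a-b)[[1,0]])))
h=toolT()[:3,3]
A,B=np.array([680.3,71.9]),np.array([515.5,82.3])
u=np.array([np.cos(np.radians(-93.7)),np.sin(np.radians(-93.7))]); n=np.array([-u[1],u[0]])
o=np.array([597.9,77.1]); 
for nm,p in [('foot',m[:2]),('tcp',h[:2]),('plate',np.array([593.7,11.6])),('platenet',np.array([595.4,14.7]))]: print(nm,(p-o)@u,(p-o)@n)
# shelf corners in w4
for uv in [(543,119),(502,333)]: print(ray('wrist',uv,4,T))
E
```

```text
[629.  112.4  60.3] [569.1 114.8  60.3] [599.1 113.6  60.3] 59.93921068764495 -2.285272563231868
foot -36.52815827112646 -1.1808744222373637
tcp -150.6285202448099 -0.9784441493313746
plate 65.63450869149014 0.035620593825657895
platenet 62.43126535081635 1.5320269893041243
[680.6  72.8   4. ]
[516.5  82.1   4. ]
```

Emit:
drive_tool([
  [0,0.0108,0.001],
  [0,0.0108,0],
  [0,0.0108,0],
  [0,0,0],
  [0.007,0,0],
  [0.008,0,0],
  [0.008,0,0],
  [0.008,0,0],
  [0.007,0,0],
  [0.005,0,0],
  [0.003,0,0],
  [0,0,0],
  [0,0,0],
], gripper=[1,1,1,1,1,1,1,1,1,1,1,1,1], turn=[0,0,0,0,0,0,0,0,0,0,0,0,0])

```text
time_s: 8.33
eef_pos: [605.3, 180.7, 68.0]
ee_rot: [-0.484, 0.484, -0.515, 0.515]
force: [0.1, 0.4, -3.3]
grip_width: 0.203
```

```bash
python3 look.py w5 plate_mid pusher_foot; python3 - <<'E'
from h import *
im,d=ctrl.capture('side'); 
s=ctrl.sense();print(s['force'],s['wrist_torque'])
cv2.imwrite('pics/s5c.png',cv2.resize(im[220:360,260:400,::-1],None,fx=4,fy=4,interpolation=cv2.INTER_CUBIC))
D=np.load('w5.npz');P=cloud('wrist',D['d'],D['T']); im=D['im'].astype(int)
blue=(im[...,2]>im[...,0]+40)&(im[...,2]>60)&(np.mgrid[:480,:640][1]>440)
print('foot z',np.percentile(P[blue][:,2],[10,50,75,90]))
E
```

```text
tcp [605.3 180.7  68. ] theta -93.58455448251928 t 8.3333
plate_mid 0.7 [593.6  12.4  11.9] [588, 261]
pusher_foot 0.66 [597.7  73.1  20.7] [498, 266]
[ 0.06355667 -0.10162144 -3.80036248] [-0.00700452 -0.02717175  0.00939234]
foot z [24.97840819 28.79528866 29.29354286 29.66480894]
```

View pics/w5.png

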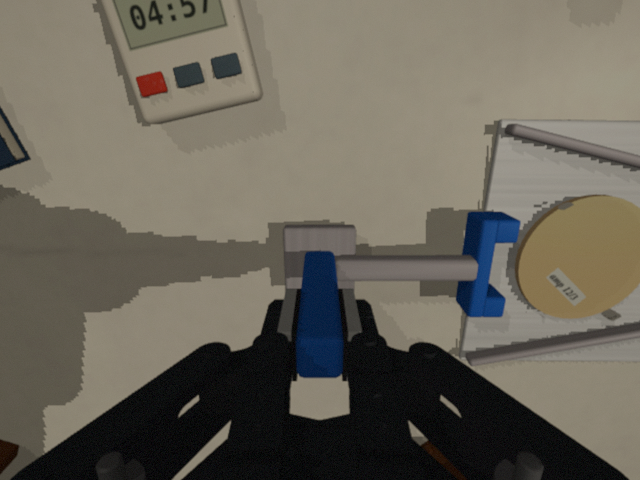

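View pics/s5c.png

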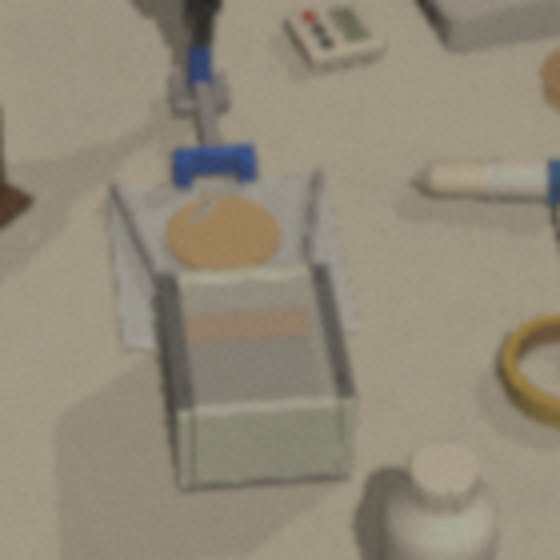

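Emit:
drive_tool([
  [0.003,0.001,0],
  [0.003,0,0],
  [0.003,0,0],
  [0.003,0,0],
  [0.003,0,0],
  [0.003,0,0],
  [0.003,0,0],
  [0.003,0,0],
  [0.003,0,0],
  [0.003,0,0],
  [0.003,0,0],
  [0.003,0,0],
  [0.003,0,0],
  [0.003,0,0],
  [0.003,0,0],
  [0.003,0,0],
  [0.003,0,0],
  [0.003,0,0],
  [0.003,0,0],
  [0.003,0,0],
], gripper=[1,1,1,1,1,1,1,1,1,1,1,1,1,1,1,1,1,1,1,1], turn=[0,0,0,0,0,0,0,0,0,0,0,0,0,0,0,0,0,0,0,0])

```text
time_s: 10.2
eef_pos: [601.5, 120.6, 66.9]
ee_rot: [-0.484, 0.484, -0.515, 0.515]
force: [0.0, 0.3, -3.1]
grip_width: 0.204
```

```bash
python3 look.py w6 plate_mid pusher_foot
```

```text
tcp [601.5 120.6  66.9] theta -93.57055368598301 t 10.2
plate_mid 0.69 [591.9 -30.8  11.6] [562, 260]
pusher_foot 0.81 [592.2  12.4  16.7] [496, 266]
```

View pics/w6.png

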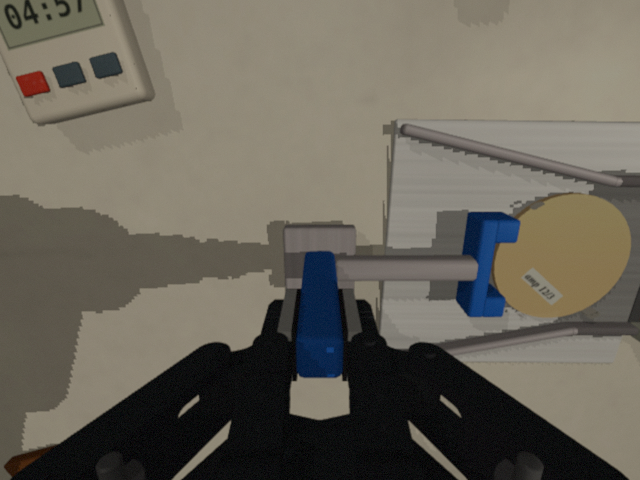

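Emit:
drive_tool([
  [0.003,0,0],
  [0.0035,0,0],
  [0.0035,0,0],
  [0.0035,0,0],
  [0.0035,0,0],
  [0.0035,0,0],
  [0.0035,0,0],
  [0.0035,0,0],
  [0.0035,0,0],
  [0.0035,0,0],
  [0.0035,0,0],
  [0.0035,0,0],
  [0.0035,0,0],
  [0.0035,0,0],
  [0.0035,0,0],
  [0.0035,0,0],
  [0.0035,0,0],
  [0.0035,0,0],
  [0.0035,0,0],
  [0.0035,0,0],
], gripper=[1,1,1,1,1,1,1,1,1,1,1,1,1,1,1,1,1,1,1,1], turn=[0,0,0,0,0,0,0,0,0,0,0,0,0,0,0,0,0,0,0,0])

```text
time_s: 12.02
eef_pos: [597.1, 51.1, 66.9]
ee_rot: [0.484, -0.484, 0.515, -0.515]
force: [0.7, 0.8, -3.1]
grip_width: 0.205
```

```bash
python3 look.py w7 plate_mid pusher_foot
```

```text
tcp [597.1  51.1  66.9] theta -93.57440420329907 t 12.0167
plate_mid 0.96 [586.5 -98.8  12.5] [560, 262]
plate_mid 0.29 [599.7  78.1   1.2] [278, 252]
pusher_foot 0.84 [587.2 -56.4  17. ] [495, 268]
```

View pics/w7.png

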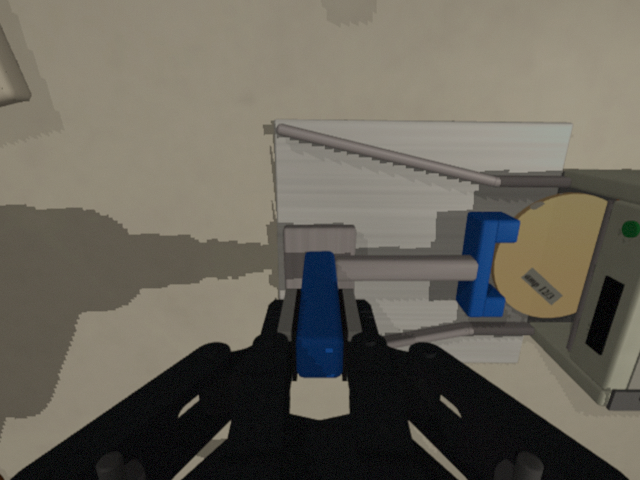

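Emit:
drive_tool([
  [0.003,0,0],
  [0.0035,0,0],
  [0.0035,0,0],
  [0.0035,0,0],
  [0.0035,0,0],
  [0.0035,0,0],
  [0.0035,0,0],
  [0.0035,0,0],
  [0.0035,0,0],
  [0.0035,0,0],
  [0.0035,0,0],
  [0.0035,0,0],
  [0.0035,0,0],
  [0.0035,0,0],
  [0.0035,0,0],
  [0.003,0,0],
  [0.003,0,0],
  [0.003,0,0],
  [0.0025,0,0],
  [0,0,0],
], gripper=[1,1,1,1,1,1,1,1,1,1,1,1,1,1,1,1,1,1,1,1], turn=[0,0,0,0,0,0,0,0,0,0,0,0,0,0,0,0,0,0,0,0])

```text
time_s: 13.83
eef_pos: [593.1, -12.5, 66.8]
ee_rot: [-0.484, 0.484, -0.515, 0.515]
force: [0.1, -0.6, -4.9]
grip_width: 0.204
```

```bash
python3 look.py w8 plate_mid pusher_foot;  python3 - <<'E'
from h import *
im,d=ctrl.capture('side'); cv2.imwrite('pics/s8c.png',cv2.resize(im[240:360,270:370,::-1],None,fx=5,fy=5,interpolation=cv2.INTER_CUBIC))
r=ctrl.pinpoint('side','plate_mid'); print([(x['score'],w('side',x['centre'])) for x in r[:2]])
E
```

```text
tcp [593.1 -12.5  66.8] theta -93.59223512933877 t 13.8333
[]
```

View pics/w8.png

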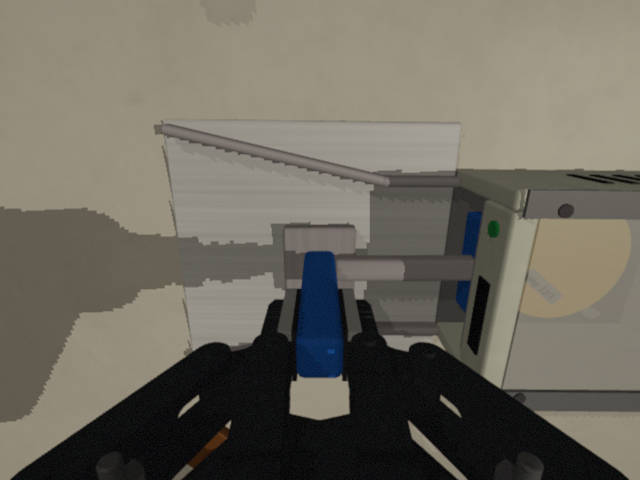

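View pics/s8c.png

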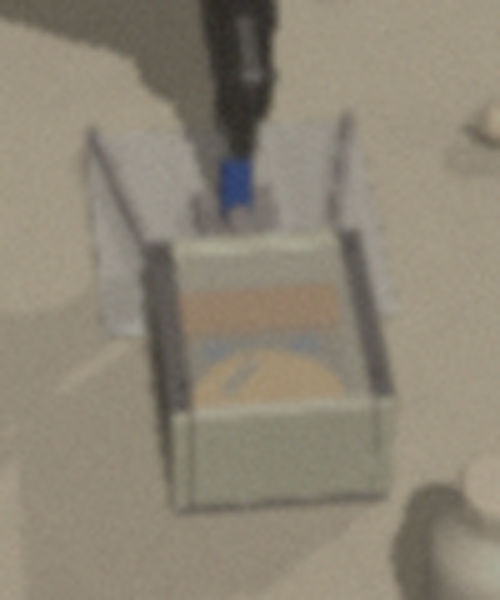

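Emit:
drive_tool([
  [0.0015,0,0],
  [0.0015,0,0],
  [0.0015,0,0],
  [0.0015,0,0],
  [0.0015,0,0],
  [0.0015,0,0],
  [0,0,0],
], gripper=[1,1,1,1,1,1,1], turn=[0,0,0,0,0,0,0])

```text
time_s: 14.67
eef_pos: [592.6, -21.2, 66.9]
ee_rot: [-0.484, 0.484, -0.515, 0.515]
force: [-0.0, -1.2, -4.6]
grip_width: 0.206
```

Emit:
drive_tool([
  [0.001,0,0],
  [0.001,0,0],
  [0,0,0],
], gripper=[1,1,1], turn=[0,0,0])

```text
time_s: 14.92
eef_pos: [592.5, -23.0, 66.9]
ee_rot: [-0.484, 0.484, -0.515, 0.515]
force: [0.5, 0.3, -3.4]
grip_width: 0.2
```

Emit:
drive_tool([
  [0.001,0,0],
  [0.001,0,0],
  [0,0,0],
], gripper=[1,1,1], turn=[0,0,0])

```text
time_s: 15.17
eef_pos: [592.5, -23.8, 67.2]
ee_rot: [0.485, -0.484, 0.516, -0.515]
force: [0.0, 7.6, -1.2]
grip_width: 0.21
```

Emit:
drive_tool([
  [0.001,0,0],
  [0,0,0],
  [0,0,0],
], gripper=[1,1,1], turn=[0,0,0])

```text
time_s: 15.42
eef_pos: [592.5, -24.1, 67.2]
ee_rot: [0.485, -0.483, 0.516, -0.515]
force: [0.4, 10.3, -0.5]
grip_width: 0.205
```

```bash
python3 look.py w9;  python3 - <<'E'
from h import *
np.set_printoptions(precision=1,suppress=True)
s=ctrl.sense(); print(s['force'],s['wrist_torque'])
D=np.load('w9.npz'); cv2.imwrite('pics/w9c.png',cv2.resize(D['im'][150:400,440:640,::-1],None,fx=2.4,fy=2.4,interpolation=cv2.INTER_CUBIC))
E
```

```text
tcp [592.5 -24.1  67.2] theta -93.57026205429203 t 15.4167
[ 0.1 10.4 -0.7] [ 2.1 -0.1  0. ]
```

View pics/w9c.png

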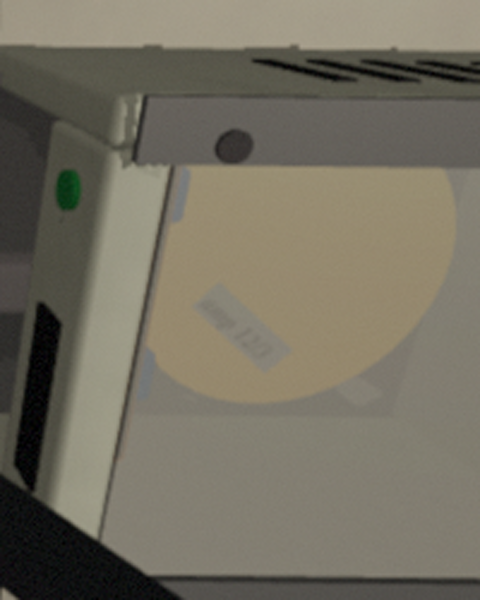

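Emit:
drive_tool([
  [-0.001,0,0],
  [-0.001,0,0],
  [-0.002,0,0],
  [-0.003,0,0],
  [-0.004,0,0],
  [-0.005,0,0],
  [-0.005,0,0],
  [-0.005,0,0],
  [-0.005,0,0],
  [-0.005,0,0],
  [-0.005,0,0],
  [-0.005,0,0],
  [-0.005,0,0],
  [-0.005,0,0],
  [-0.005,0,0],
  [-0.005,0,0],
  [-0.005,0,0],
  [-0.004,0,0],
  [-0.002,0,0],
  [0,0,0],
], gripper=[1,1,1,1,1,1,1,1,1,1,1,1,1,1,1,1,1,1,1,1], turn=[0,0,0,0,0,0,0,0,0,0,0,0,0,0,0,0,0,0,0,0])

```text
time_s: 17.13
eef_pos: [597.1, 51.4, 66.9]
ee_rot: [0.484, -0.484, 0.515, -0.515]
force: [-0.0, 0.2, -3.2]
grip_width: 0.201
```

```bash
python3 look.py w10;  python3 - <<'E'
from h import *
np.set_printoptions(precision=1,suppress=True)
s=ctrl.sense(); print(s['force'],s['wrist_torque'])
im,d=ctrl.capture('side'); cv2.imwrite('pics/s10c.png',cv2.resize(im[220:360,260:380,::-1],None,fx=4.2,fy=4.2,interpolation=cv2.INTER_CUBIC))
E
```

```text
tcp [597.1  51.4  66.9] theta -93.54308748713429 t 17.1333
[-0.4 -0.7 -3.7] [0. 0. 0.]
```

View pics/w10.png

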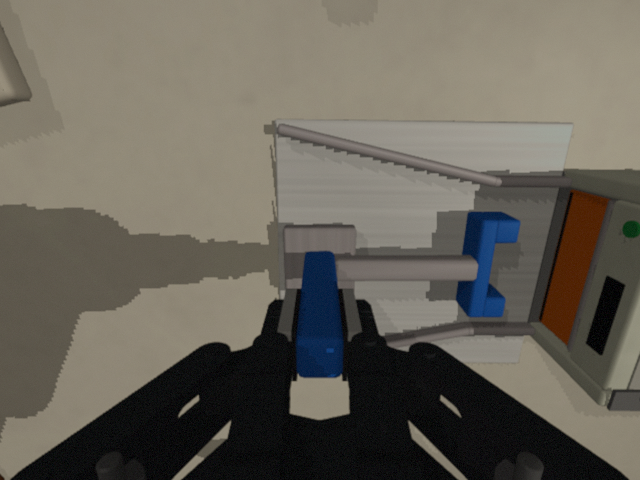

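View pics/s10c.png

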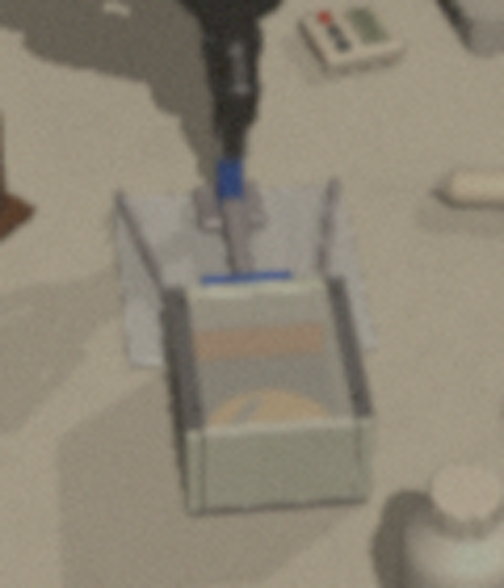

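Emit:
drive_tool([
  [-0.006,0,0],
  [-0.012,0,0],
  [-0.018,0,0],
  [-0.018,0,0],
  [-0.018,0,0],
  [-0.018,0,0],
  [-0.018,0,0],
  [-0.018,0,0],
  [-0.018,0,0],
  [-0.018,0,0],
  [-0.018,0,0],
  [-0.018,0,0],
  [-0.018,0,0],
  [-0.018,0,0],
  [-0.01,0,0],
  [-0.005,0,0],
  [0,0,0],
  [0,0.003,0],
  [0,0.001,0],
], gripper=[1,1,1,1,1,1,1,1,1,1,1,1,1,1,1,1,1,1,1], turn=[0,0,0,0,0,0,0,0,0,0,0,0,0,0,0,0,0,0,0])

```text
time_s: 18.82
eef_pos: [612.6, 298.6, 62.4]
ee_rot: [0.484, -0.484, 0.516, -0.515]
force: [0.3, 0.0, -3.8]
grip_width: 0.207
```

Emit:
drive_tool([
  [0,0.001,0],
  [0,0.0005,0],
  [0,0,0],
  [0,0,0],
], gripper=[1,1,1,1], turn=[0,0,0,0])

```text
time_s: 19.15
eef_pos: [612.7, 299.2, 61.5]
ee_rot: [-0.484, 0.484, -0.515, 0.515]
force: [0.1, -1.0, -3.0]
grip_width: 0.206
```

Emit:
drive_tool([
  [0,0.0007,0],
  [0,0,0],
  [0,0,0],
], gripper=[1,1,1], turn=[0,0,0])

```text
time_s: 19.4
eef_pos: [612.7, 299.5, 60.8]
ee_rot: [-0.484, 0.484, -0.515, 0.515]
force: [0.6, -0.6, -2.3]
grip_width: 0.2
```

```bash
python3 look.py w11 pusher_foot;  python3 - <<'E'
from h import *
s=ctrl.sense(); print(s['force'],s['wrist_torque'])
D=np.load('w11.npz');P=cloud('wrist',D['d'],D['T']); im=D['im'].astype(int)
blue=(im[...,2]>im[...,0]+40)&(im[...,2]>60)&(np.mgrid[:480,:640][1]>440)
print('foot z',np.percentile(P[blue][:,2],[10,50,75,90])); print('bar',np.median(P[262:274,380:400,2]),np.median(P[262:274,445:465,2]))
E
```

```text
tcp [612.7 299.5  60.8] theta -93.57463073063433 t 19.4
pusher_foot 0.67 [605.5 187.4   9.2] [502, 262]
[-0.1543061  -0.2441479  -2.20799832] [-0.0573156  -0.04237364 -0.0040645 ]
foot z [10.46765131 21.34593855 21.9543144  22.41592942]
bar 21.608770804794602 21.79679253598185
```

View pics/w11.png

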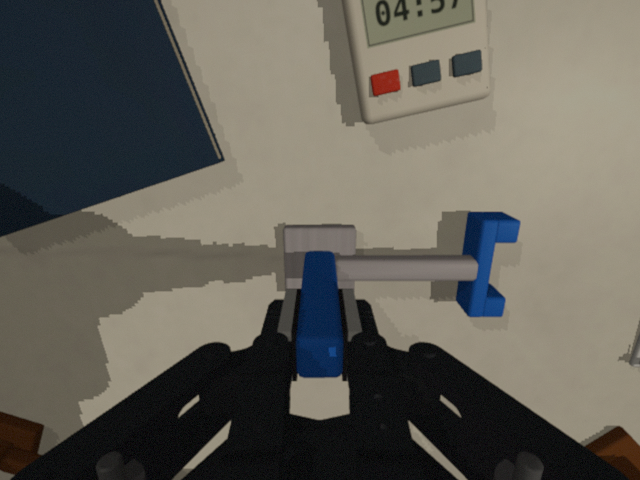

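Emit:
drive_tool([
  [0,0.0004,0],
  [0,0,0],
  [0,0,0],
  [0,0,0],
  [0,0,0],
  [0,0,0],
  [0,0,0],
  [0,0,0],
  [0,0,0],
  [0,0,0],
  [0,0,0],
], gripper=[1,1,0.7,0.6,0.4,0.2,0,0,0,0,0], turn=[0,0,0,0,0,0,0,0,0,0,0])

```text
time_s: 20.42
eef_pos: [612.6, 299.5, 60.2]
ee_rot: [0.484, -0.484, 0.515, -0.515]
force: [0.5, 0.7, -0.8]
grip_width: 1.002
```

Emit:
drive_tool([
  [0,-0.01,0],
  [0,-0.02,0],
  [0,-0.02,0],
  [0,-0.03,0],
  [0,-0.03,0],
  [0,-0.03,0],
  [0,-0.03,0],
  [0.02,0,0],
  [0.03,0,0],
  [0.03,0,0],
  [0.03,0,0],
  [0.03,0,0],
  [0.02,0,0],
  [0,0,0],
  [0,0,0],
], gripper=[0,0,0,0,0,0,0,0,0,0,0,0,0,0,0], turn=[0,0,0,0,0,0,0,0,0,0,0,0,0,0,0])

```text
time_s: 21.67
eef_pos: [602.8, 139.3, 231.2]
ee_rot: [-0.484, 0.483, -0.516, 0.516]
force: [0.7, -0.1, -0.1]
grip_width: 0.995
```

```bash
python3 look.py w12 plate_mid pusher_grip pusher_foot;  python3 - <<'E'
from h import *
np.set_printoptions(precision=1,suppress=True)
im,d=ctrl.capture('side'); save('s12',im)
for q in ['plate_mid','pusher_grip','timer','bottle_white']:
  print(q,[(round(x['score'],2),w('side',x['centre'])) for x in ctrl.pinpoint('side',q)[:2]])
E
```

```text
tcp [602.8 139.3 231.2] theta -93.6662146350958 t 21.6667
pusher_grip 0.8 [430.4  81.1  76.4] [384, 371]
pusher_grip 0.75 [611.3 298.8  81.4] [139, 221]
pusher_foot 0.9 [603.6 191.   13.6] [271, 204]
pusher_foot 0.84 [424.1 447.3  13.5] [84, 356]
plate_mid []
pusher_grip [(0.81, array([478.8, 543.3,  78.8])), (0.74, array([611.6, 297.1,  76.7]))]
timer [(0.53, array([729.7, 239.5,  -2.8])), (0.5, array([ 658.4, -344.2,    0.7]))]
bottle_white [(0.7, array([ 655.6, -344.3,   -1.9]))]
```

View pics/w12.png

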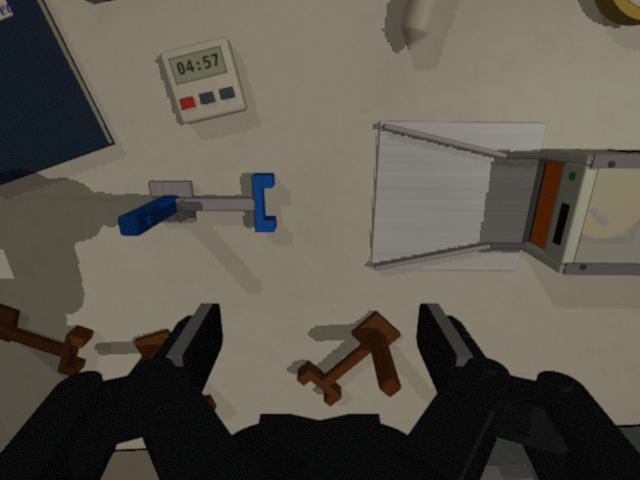

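View pics/s12.png

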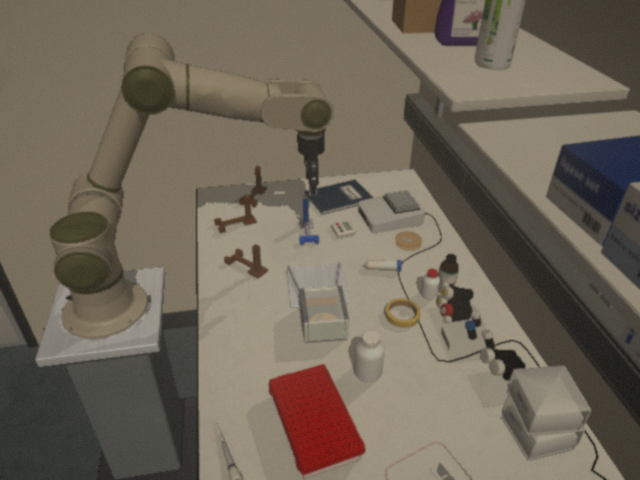

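Emit:
drive_tool([
  [0.02,0,0],
  [0.035,0,0],
  [0.035,0,0],
  [0.035,0,0],
  [0.035,0,0],
  [0.035,0,0],
  [0.035,0,0],
  [0.035,0,0],
  [0.02,0,0],
  [0,0,0],
  [0,0,0],
], gripper=[0,0,0,0,0,0,0,0,0,0,0], turn=[0,0,0,0,0,0,0,0,0,0,0])

```text
time_s: 23.03
eef_pos: [584.8, -145.1, 230.1]
ee_rot: [0.484, -0.484, 0.516, -0.516]
force: [-0.5, 0.4, 0.1]
grip_width: 0.997
```

```bash
python3 look.py w13; python3 - <<'E'
from h import *
D=np.load('w13.npz'); cv2.imwrite('pics/w13c.png',cv2.resize(D['im'][120:320,250:510,::-1],None,fx=3,fy=3,interpolation=cv2.INTER_CUBIC))
E
```

```text
tcp [ 584.8 -145.1  230.1] theta -93.66082034946862 t 23.0333
```

View pics/w13c.png

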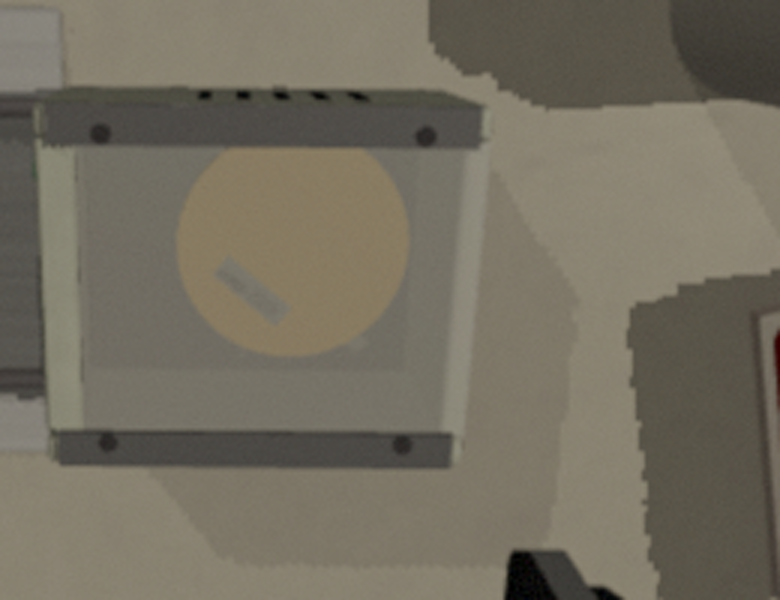

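```bash
python3 - <<'E'
from h import *
np.set_printoptions(precision=1,suppress=True)
T=np.load('w13.npz')['T']; c=lambda u,v,z:ray('wrist',(250+u/3,120+v/3),z,T)
u=np.array([np.cos(np.radians(-93.7)),np.sin(np.radians(-93.7))]);o=np.array([597.9,77.1])
for p in [(177,245,19),(409,245,19),(406,330,4),(490,110,70),(459,466,70),(36,108,70),(55,462,70)]:
    q=c(*p); print(p,q,'x_ch',(q[:2]-o)@u-172)
E
```

```text
(177, 245, 19) [ 587.2 -134.5   19. ] x_ch 39.88307468130742
(409, 245, 19) [ 582. -216.   19.] x_ch 121.52384412109382
(406, 330, 4) [ 545.8 -217.7    4. ] x_ch 125.50133863089678
(490, 110, 70) [ 632.5 -229.9   70. ] x_ch 132.12733084368085
(459, 466, 70) [ 520.  -222.7   70. ] x_ch 132.16644997615805
(36, 108, 70) [641.3 -99.1  70. ] x_ch 1.0425353269259006
(55, 462, 70) [529.6 -92.2  70. ] x_ch 1.3955565708421886
```

```bash
python3 - <<'E'
from rig import ctrl
print(ctrl.sense()['time_s'],ctrl.finish_job())
E
```

```text
the job is handed in; nothing more can be done
23.0833 None
```

The plate is loaded in the chamber and the job was handed in at 23.1 s. No verdict is reported.

**What I did:** I gripped the blue pusher by its handle, ignoring the brown look-alikes. I pushed the plate gently along the lane and through the flap until the force rose to about 10 N at the expected back-stop position. I then drew the pusher straight out and stood it on the bench at about (612, 299), with its foot about 110 mm from the shelf edge.

**Last checks:**
- **Flap:** the wrist picture taken after the withdrawal shows it hanging shut.
- **Pusher:** it stands upright and clear of the chamber and shelf.
- **Bystanders:** the timer and bottle are where they were, within the networks' accuracy.
- **Plate:** seen through the roof, its centre is 81 ± 1–2 mm inside the mouth, against 82 mm for fully home.

**What disagreed:** the plate's visible outline measured about 82 mm across instead of 88, both before and after loading. The camera check of its position is therefore only good to a couple of millimetres. The networks did not detect the plate through the roof, so I relied on the contact force, the pusher's position and the picture.

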